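# Set out a mixed batch on the laser-marking fixture plate

### The arm

A 6-joint arm with a two-finger parallel gripper is mounted at the origin on the work surface. World frame = base frame: x ahead of the robot, y to its left, z up, the work surface at z = 0. Lengths are in m, angles in degrees, forces in N, time in s.
With the tool pointing down it reaches from about 0.3 to 0.75 m from the base axis. Payload 8.5 kg.
Tool frame: the origin (TCP) lies midway between the tips of the shut fingers; the grasp point (between the pads) lies 19 mm behind it (env.grip_depth is the distance from the TCP to the grasp point, in m); y points along the fingers, x is the direction in which the jaws open and shut, and the axes are right-handed (so a half turn about y gives the same grasp; the last joint's range is limited). The gripper opens to 85 mm and grips with 20 to 120 N. Pads are 22 mm wide; open, the fingers measure 114 mm over their backs; the gripper's body (76 mm by 85 mm) begins 54 mm behind the grasp point. The pads swing forward as they close: fully open they stand 13 mm farther back than shut.
Start: joints at [64.498, 21.807, 74.336, -0, 83.858, -12.336], TCP at [0.125, 0.536, 0.231] pointing down, gripper open.
Joint ranges: [-178.18, 178.18], [-50.72, 133.34], [12.68, 142.11], [-81.47, 261.47], [9.98, 163.14], [-165.26, 165.26]. Speed limits (degrees/s): [136.94, 136.94, 180, 180, 180, 180].

### API

Orientations are given as a 3x3 rotation matrix whose columns are the frame's x, y, z axes.
In Python, from rig import env gives the robot as it stands.
- The arm moves only by the shell command python3 -m inch 'ROWS' [FORCE]. ROWS is JSON, a list that holds one entry, the list of rows, each a list of 7 numbers: the gripper command: -1 is shut, 1 is fully open, values between are in proportion, then the shift along the world's x, y, z in cm, then the turn, a rotation vector about the world's x, y, z in degrees. In form: [[[grip, dx, dy, dz, rx, ry, rz], ...]]. A call has 1 to 20 rows; each row is the pose to reach, as a shift and turn from the pose commanded when the call began; what a row does not reach only later rows make up. A row lasts 1/8 s, in which the tool goes at most 62.5 mm and 10.7 degrees, less where a joint would pass 70% of its speed; a pose out of reach is approached as far as the arm can. A call with a gripper value outside its range is refused whole. The fingers move at their own pace and stop on an object; FORCE is the grip in N (left out, the last holds). Time passes only in rows, so rows that repeat a pose let the fingers close. It gives the time, the measured TCP pose, the force and the opening at its end, in the units of the state.
- env.observe(): the state, without advancing time (a new reading comes with each control period).
- env.get_image(name): name is "scene" or "top" or "wrist"; returns a dict with "frame" (420x560x3 uint8, red, green, blue), "mtx" (3x3 intrinsics, pixels), "distortion" ([k1, k2, p1, p2, k3] as OpenCV has them; the pictures are not rectified), "rvec" (rotation vector, rad) and "tvec" (3), from world to camera coordinates, as OpenCV has them. Camera axes: x right, y down, z forward; pixel columns grow to the right and rows downward; lengths in m; the calibration is good to about 2 mm. A picture is of the moment at which its call begins. There is no depth.
- env.close_job(): hands the job in, once; it reports no verdict.
The state is a dict: "time_s": time; "q": joint angles; "qvel": joint speeds; "joint_efforts": joint torques, N m; "position": TCP position; "tool_rot": TCP orientation; "ft_force": force on the tool from outside, world axes, zero at the start; "wrist_torque": the same for the moment, N m; "grip_width": finger opening in m.
Only numpy, scipy, OpenCV 4.12 (cv2) and the standard library are available. Lean on these libraries where they do the work, as an engineer would, in place of code of your own. Each camera call takes 0.05 s, during which the arm holds its last target.

### The job

Set out the parts for laser marking on the dark fixture plate, whose fence is at the back: lay the flat steel riser block midway between the vee block and the round post, with the steel ring flat and centred on top of it, and lay the white switch module flat directly behind the riser, midway between riser and fence; riser and module have their long sides parallel to the fence. Stand the brass hex spacer squarely in front of the vee block (the side away from the fence), leaving a gap of about 25 mm. Let go of everything, and leave the mouse and the screwdriver where they are.

Things in the scene. Friction and masses are not known exactly. Their poses are not given: they have to be found in the camera images.
- plate: Dark steel fixture plate, 220 (its x) x 260 (its y) x 10 mm, fixed to the table, turned up to 0.2 rad. Origin: centre of its underside; upper face 10 mm above it. +x is the back: there an aluminium fence along the whole edge, 34 mm high above the table, has its front face at x = +98 mm. -x is the front, towards the robot; +y is left. Its middle (x = y = 0) is midway between vee block and post.
- vee_block: Steel vee block with a V groove in its top, 44 x 44 mm and 40 mm high, fixed on the plate's upper face at x = 0 and y = +85 or -85 mm in the plate's frame (left or right changes from run to run). Origin at the centre of its underside; axes parallel to the plate's (+x to the fence), groove along x.
- post: Round steel locating post, 44 mm across and 28 mm high with a thinner spigot (24 mm across) up to 40 mm, fixed on the plate on the side opposite the vee block (y = -85 or +85 mm). Origin at the centre of its underside, axes parallel to the plate's.
- riser_center (a point): Loose riser, a plain grey steel block with two small dark dots on top, 40 mm (its x) x 60 mm (its y, long side) x 20 mm high, about 0.35 kg, lying flat on the table at one side of the plate. Point at its centre, 10 mm above its underside; z up.
- ring_center (a point): Loose steel ring, outer diameter 46 mm, bore 26 mm, 14 mm high, about 0.06 kg, lying flat on the table beside the plate. Point on its axis, 7 mm above its underside; z along the axis.
- hex_center (a point): Loose brass hexagonal spacer, 36 mm across the flats (41.6 mm across the corners), 24 mm high, about 0.12 kg, standing upright beside the plate, dark dot on top. Point at its centre, 12 mm above its underside; z up; two of its flats face +y and -y of its own frame, the others every 60 degrees.
- module_center (a point): Loose white plastic switch module with three black slots on top, 28 mm (its x) x 46 mm (its y, long side) x 22 mm high, about 0.05 kg, lying flat beside the plate. Point at its centre, 11 mm above its underside; z up.
- mouse: Bystander: black computer mouse, 100 x 58 x 30 mm, on a rubber pad to the robot's right. Origin at the centre of its underside. Not to be disturbed.
- screwdriver: Bystander: screwdriver about 170 mm long lying crosswise on the table between robot and plate. Origin beneath it, its x along it. Not to be disturbed.
Things that resemble listed ones, but are neither listed nor needed, are in the scene too. Leave any purple look-alike of the part that bears module_center alone.

How it is judged (in metres and radians):
At the end, for the whole second after the job is handed in: Flat on plate: riser within 12 mm of midway and module 48 to 70 mm behind plate middle, 15 mm sideways, both within 0.2 rad of the fence; ring flat on riser within 10 mm; hex upright, centre 52 to 80 mm in front of vee block centre, 14 mm sideways; all released and at rest (x of riser_center in the frame of plate between -0.012 and 0.012 m and y of riser_center in the frame of plate between -0.012 and 0.012 m and z of riser_center in the frame of plate between 0.016 and 0.024 m and angle between the y axis of each of riser_center, module_center and the y axis of plate, either way round below 0.2 rad and angle between each of riser_center, hex_center, module_center's own z axis and vertical below 0.1 rad and horizontal distance between ring_center and riser_center below 0.01 m and z of ring_center in the frame of plate between 0.033 and 0.041 m and angle between the z axis of ring_center and the z axis of plate, either way round below 0.1 rad and x of hex_center in the frame of vee_block between -0.08 and -0.052 m and y of hex_center in the frame of vee_block between -0.014 and 0.014 m and z of hex_center in the frame of plate between 0.018 and 0.026 m and x of module_center in the frame of plate between 0.048 and 0.07 m and y of module_center in the frame of plate between -0.015 and 0.015 m and z of module_center in the frame of plate between 0.017 and 0.025 m and linear speed of each of riser, ring, hex, module below 0.01 m/s and angular speed of each of riser, ring, hex, module below 0.2 rad/s); the robot touches nothing.
It fails at once if the mouse or the screwdriver is moved more than 15 mm (distance of any of mouse, screwdriver from where it was at the start of the episode above 0.015 m).
It also fails if it takes over 115 s, if anything falls off the work surface, if the arm or the gripper's body presses on something with over 40 N, if the wrist force passes 120 N, or if a joint passes its speed limit or range.

## Working session

There is one attempt and no reset: what is moved stays moved. The work goes in short steps, Python scripts to look and compute and a shell command to move; the robot and the scene stay as the last step left them, time stands still between calls to the robot, and variables do not carry over. Pictures are saved under pics/ and viewed, and the job is handed in when it is done.

```bash
ls; mkdir -p pics; python3 - <<'E'
from rig import env
import cv2
s=env.observe(); print(s['time_s'],s['position'],s['tool_rot'],s['grip_width'],env.grip_depth)
for n in("scene","top","wrist"):
    d=env.get_image(n); cv2.imwrite(f"pics/{n}0.png",d["frame"][:,:,::-1]); print(n,d["mtx"],d["distortion"],d["rvec"],d["tvec"])
E
```

```text
pics
0.0 [0.12513224 0.53527464 0.23070044] [[ 2.27766341e-01 -6.40239714e-04 -9.73715607e-01]
 [ 9.73714747e-01 -1.33335015e-03  2.27767017e-01]
 [-1.44412934e-03 -9.99998906e-01  3.19718565e-04]] 0.08559606594845141 0.0187
scene [[382.26722923   0.         276.07056499]
 [  0.         382.26722923 211.38160581]
 [  0.           0.           1.        ]] [0.02720155 0.         0.         0.         0.        ] [ 1.57688099  1.98094342 -0.84227515] [ 0.1814843 -0.3048246  1.3997542]
top [[532.19966701   0.         277.38701193]
 [  0.         532.19966701 207.51870011]
 [  0.           0.           1.        ]] [-0.10350867  0.          0.          0.          0.        ] [ 2.13668245 -2.12113124  0.18661205] [-0.0879067   0.50827395  1.54152372]
wrist [[316.73598836   0.         276.02319333]
 [  0.         316.73598836 199.83040386]
 [  0.           0.           1.        ]] [-0.0274476  0.         0.         0.         0.       ] [-2.27896989 -1.8074399  -0.25587853] [-0.55006003 -0.03519392  0.37900296]
```

View pics/top0.png

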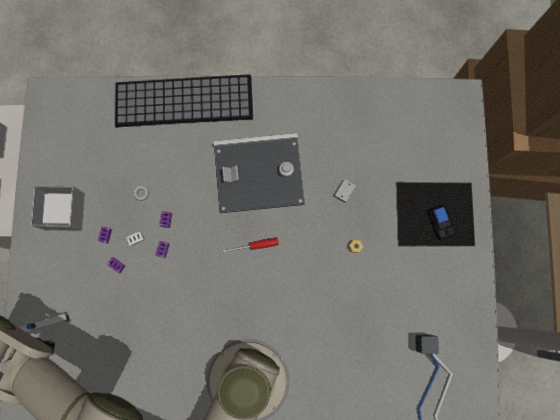

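View pics/scene0.png

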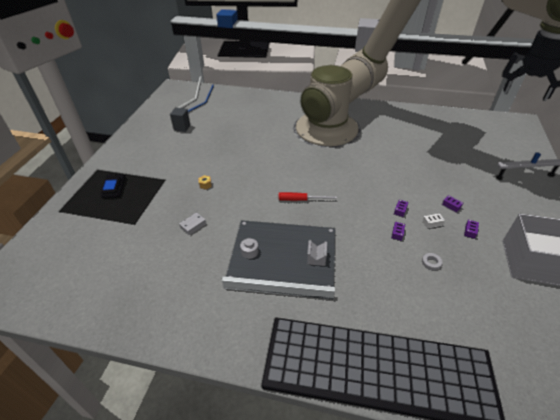

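View pics/wrist0.png

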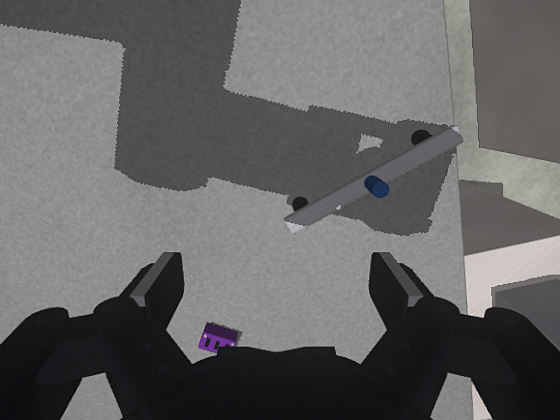

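```bash
cat > h.py <<'E'
import numpy as np, cv2
from rig import env
def ray(d,uv):
    R=cv2.Rodrigues(np.array(d["rvec"],float))[0]; t=np.array(d["tvec"],float).ravel()
    p=cv2.undistortPoints(np.array(uv,float).reshape(-1,1,2),d["mtx"],np.array(d["distortion"])).reshape(-1,2)
    v=np.c_[p,np.ones(len(p))]@R
    return -R.T@t,v
def onz(d,uv,z):
    c,v=ray(d,uv); return c+v*((z-c[2])/v[:,2])[:,None]
def proj(d,P):
    return cv2.projectPoints(np.array(P,float).reshape(-1,3),np.array(d["rvec"],float),np.array(d["tvec"],float),d["mtx"],np.array(d["distortion"]))[0].reshape(-1,2)
def crop(d,x0,y0,x1,y1,k,name):
    cv2.imwrite("pics/"+name,cv2.resize(np.ascontiguousarray(d["frame"][y0:y1,x0:x1,::-1]),None,fx=k,fy=k,interpolation=cv2.INTER_CUBIC))
E
python3 - <<'E'
from h import *
d=env.get_image("top")
crop(d,205,125,375,265,4.5,"t_c.png"); crop(d,85,175,185,275,5,"t_l.png")
print(onz(d,[[259,174],[230,174],[287,169],[141,193],[135,239],[345,190],[356,246],[440,222],[263,243]],0.01).round(3))
E
```

```text
[[ 0.62  -0.027  0.01 ]
 [ 0.619  0.063  0.01 ]
 [ 0.636 -0.113  0.01 ]
 [ 0.558  0.337  0.01 ]
 [ 0.415  0.348  0.01 ]
 [ 0.571 -0.291  0.01 ]
 [ 0.399 -0.322  0.01 ]
 [ 0.474 -0.582  0.01 ]
 [ 0.406 -0.042  0.01 ]]
```

View pics/t_c.png

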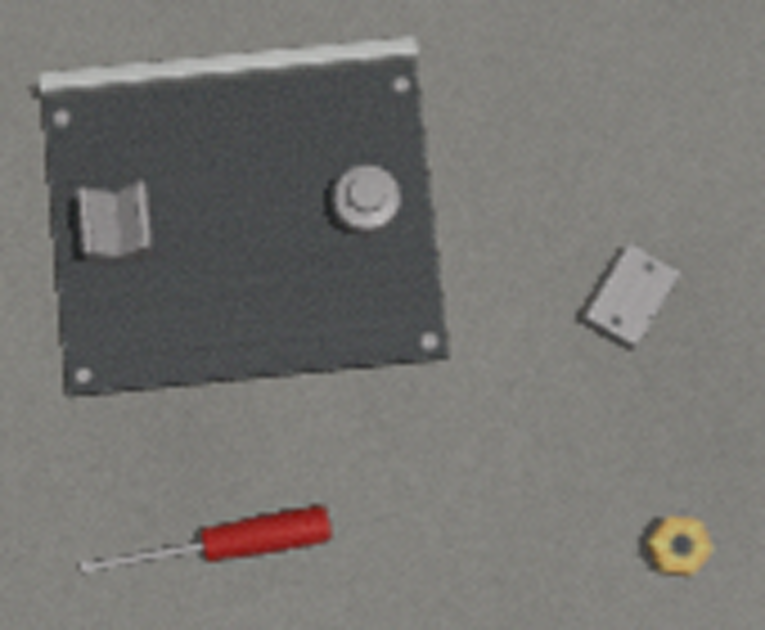

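View pics/t_l.png

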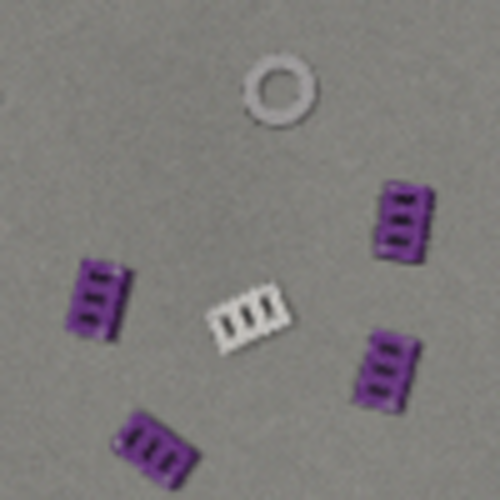

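```bash
cat > m.py <<'E'
from h import *
def big(m):
    c=max(cv2.findContours(m.astype(np.uint8),cv2.RETR_EXTERNAL,cv2.CHAIN_APPROX_NONE)[0],key=cv2.contourArea); return c.reshape(-1,2)
def hsv(d): return [a.astype(int) for a in cv2.split(cv2.cvtColor(d["frame"],cv2.COLOR_RGB2HSV))]
def box(m,x0,y0,x1,y1):
    k=np.zeros_like(m); k[y0:y1,x0:x1]=1; return m&(k>0)
def rect(d,c,z):
    P=onz(d,c,z)[:,:2]; (cx,cy),(a,b),t=cv2.minAreaRect(P.astype(np.float32)*1000)
    return (round(cx,1),round(cy,1)),(round(a,1),round(b,1)),round(t,1)
E
python3 - <<'E'
from m import *
d=env.get_image("top"); H,S,V=hsv(d)
for nm,p in dict(table=(300,230),plate=(259,190),riser=(345,190),hexa=(350,246),mod=(130,239),ring=(134,193),post=(287,167),vee=(224,174)).items(): print(nm,H[p[1],p[0]],S[p[1],p[0]],V[p[1],p[0]])
c=big(box(V<95,205,120,315,220)); print("plate",rect(d,c,.01))
c=big(box((V>150)&(S<40),325,170,365,210)); print("riser",rect(d,c,.02), len(c))
c=big(box((S>90),335,230,375,262)); print("hex",rect(d,c,.024)); print((cv2.minEnclosingCircle(onz(d,c,.024)[:,:2].astype(np.float32)*1000)))
c=big(box((V>170),118,225,150,250)); print("mod",rect(d,c,.022))
c=big(box((V>145),128,180,155,206)); print("ring",rect(d,c,.014));print((cv2.minEnclosingCircle(onz(d,c,.014)[:,:2].astype(np.float32)*1000)))
c=big(box((V>150),277,160,300,180)); print("post",rect(d,c,.04))
E
```

```text
table 18 10 131
plate 90 7 76
riser 0 3 159
hexa 23 119 161
mod 0 3 75
ring 6 8 153
post 170 5 155
vee 0 2 150
plate ((620.0, -21.7), (220.0, 265.2), 6.2)
riser ((569.4, -291.2), (37.1, 57.4), 59.1) 58
hex ((398.2, -319.4), (35.7, 38.6), 44.8)
((398.0550842285156, -318.8098449707031), 19.834123611450195)
mod ((416.4, 347.3), (26.3, 43.7), 24.4)
ring ((559.1, 338.2), (38.6, 39.0), 46.9)
((558.9727172851562, 338.25018310546875), 21.28945541381836)
post ((627.2, -113.1), (29.6, 37.8), 57.5)
```

```bash
python3 - <<'E'
from m import *
d=env.get_image("top")
k=np.array([[61,118],[401,84],[83,375],[429,341],[65,396],[449,357]])/4.5+[205,125]
P=onz(d,k,.01)[:,:2]*1000; print(P.round(1)); print("dots centre",P[:4].mean(0))
v=P[0]-P[1]+P[2]-P[3]; print(np.degrees(np.arctan2(-v[0],v[1])), [np.linalg.norm(P[i]-P[j]) for i,j in((0,1),(2,3),(0,2),(1,3),(4,5))])
# spigot top
print("spigot top",onz(d,np.array([[366,194]])/4.5+[205,125],.05)*1000)
s=env.observe();print(s['position'])
E
```

```text
[[ 691.8  100.3]
 [ 717.7 -134.8]
 [ 511.4   80.4]
 [ 536.5 -154.1]
 [ 496.9   92.2]
 [ 525.6 -167.6]]
dots centre [614.34230909 -27.04482427]
6.208261660183121 [np.float64(236.56344999398732), np.float64(235.76529357737834), np.float64(181.5073609527838), np.float64(182.22199060880862), np.float64(261.4142073092132)]
spigot top [[ 628.73698279 -110.26295611   50.        ]]
[0.12523414 0.53544305 0.2311064 ]
```

```bash
python3 -m inch '[[[1,44.4,-82.7,-6,0,0,-17.7],[1,44.4,-82.7,-6,0,0,-17.7],[1,44.4,-82.7,-6,0,0,-17.7],[1,44.4,-82.7,-6,0,0,-17.7],[1,44.4,-82.7,-6,0,0,-17.7],[1,44.4,-82.7,-6,0,0,-17.7],[1,44.4,-82.7,-6,0,0,-17.7],[1,44.4,-82.7,-6,0,0,-17.7],[1,44.4,-82.7,-6,0,0,-17.7],[1,44.4,-82.7,-6,0,0,-17.7],[1,44.4,-82.7,-6,0,0,-17.7],[1,44.4,-82.7,-6,0,0,-17.7],[1,44.4,-82.7,-6,0,0,-17.7],[1,44.4,-82.7,-6,0,0,-17.7],[1,44.4,-82.7,-6,0,0,-17.7],[1,44.4,-82.7,-6,0,0,-17.7],[1,44.4,-82.7,-6,0,0,-17.7],[1,44.4,-82.7,-6,0,0,-17.7]]]'; python3 - <<'E'
from m import *
d=env.get_image("wrist"); cv2.imwrite("pics/w1.png",d["frame"][:,:,::-1])
s=env.observe();print(s['time_s'],s['position'],np.degrees(np.arctan2(s['tool_rot'][1][0],s['tool_rot'][0][0])),s['q'],s['ft_force'])
E
```

```text
time_s: 2.55
position: [0.569, -0.2902, 0.1719]
tool_rot: [[0.512, 0.0, -0.859], [0.859, 0.0, 0.512], [0.0, -1.0, -0.0]]
ft_force: [-0.0, -0.5, 0.3]
grip_width: 0.0855
2.6 [ 0.56910515 -0.29023617  0.17198824] 59.20204697043912 [-3.76218088e+01  3.32333003e+01  6.46029187e+01  5.54115761e-03
  8.21416872e+01 -9.68246118e+01] [-0.05760928 -0.48948634  0.17150647]
```

View pics/w1.png

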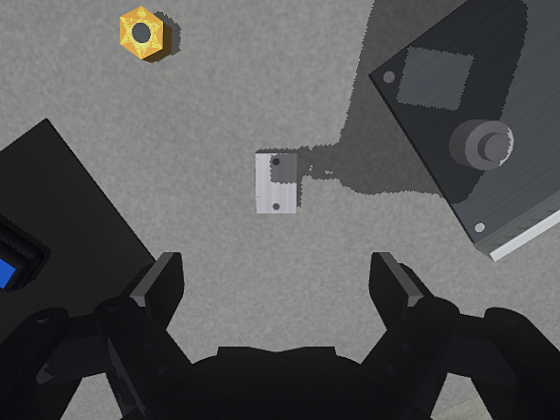

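```bash
python3 - <<'E'
from m import *
d=env.get_image("wrist")
print("riser",onz(d,[[276.5,183],[276,161],[276,207]],.02).round(4))
print("hex",onz(d,[[141.5,33],[141.5,7],[121,17],[121,46],[142,60],[163,46],[163,17]],.024).round(4))
print("plate corner FR, dots",onz(d,[[371,76],[389,77],[480,228]],.01).round(4), "spigot",onz(d,[[497,147]],.05).round(4))
E
```

```text
riser [[ 0.5669 -0.2881  0.02  ]
 [ 0.5485 -0.2777  0.02  ]
 [ 0.5873 -0.3008  0.02  ]]
hex [[ 0.3974 -0.3187  0.024 ]
 [ 0.3816 -0.3069  0.024 ]
 [ 0.3786 -0.326   0.024 ]
 [ 0.3963 -0.3397  0.024 ]
 [ 0.4145 -0.3311  0.024 ]
 [ 0.415  -0.3091  0.024 ]
 [ 0.3969 -0.2961  0.024 ]]
plate corner FR, dots [[ 0.5273 -0.165   0.01  ]
 [ 0.5364 -0.1513  0.01  ]
 [ 0.7184 -0.1319  0.01  ]] spigot [[ 0.6289 -0.1093  0.05  ]]
```

```bash
python3 -m inch '[[[1,-0.1,0,-5,0,0,0],[1,-0.1,0,-10,0,0,0],[1,-0.1,0,-14,0,0,0],[1,-0.1,0,-16,0,0,0],[1,-0.1,0,-17,0,0,0],[1,-0.1,0,-17,0,0,0],[0,-0.1,0,-17,0,0,0],[-1,-0.1,0,-17,0,0,0],[-1,-0.1,0,-17,0,0,0],[-1,-0.1,0,-17,0,0,0],[-1,-0.1,0,-17,0,0,0],[-1,-0.1,0,-17,0,0,0],[-1,-0.1,0,-17,0,0,0],[-1,-0.1,0,-17,0,0,0]]]' 60
```

```text
time_s: 4.4
position: [0.5687, -0.2918, 0.0024]
tool_rot: [[0.513, 0.001, -0.858], [0.858, -0.001, 0.513], [-0.0, -1.0, -0.002]]
ft_force: [-0.7, 0.7, 4.9]
grip_width: 0.0388
```

```bash
python3 -m inch '[[[-1,0,0,4,0,0,0],[-1,0,0,10,0,0,0],[-1,5.1,26.6,12,0,0,-53],[-1,5.1,26.6,12,0,0,-53],[-1,5.1,26.6,12,0,0,-53],[-1,5.1,26.6,12,0,0,-53],[-1,5.1,26.6,12,0,0,-53],[-1,5.1,26.6,12,0,0,-53],[-1,5.1,26.6,12,0,0,-53],[-1,5.1,26.6,12,0,0,-53],[-1,5.1,26.6,12,0,0,-53],[-1,5.1,26.6,12,0,0,-53]]]'; python3 - <<'E'
from m import *
d=env.get_image("wrist"); cv2.imwrite("pics/w2.png",d["frame"][:,:,::-1])
s=env.observe();print(s['time_s'],s['position'],np.degrees(np.arctan2(s['tool_rot'][1][0],s['tool_rot'][0][0])),s['ft_force'],s['grip_width'])
E
```

```text
time_s: 5.9
position: [0.6192, -0.026, 0.1213]
tool_rot: [[0.994, -0.0, -0.106], [0.106, 0.0, 0.994], [-0.0, -1.0, 0.0]]
ft_force: [0.9, 0.4, -2.4]
grip_width: 0.0385
5.95 [ 0.61922677 -0.02584486  0.1212617 ] 6.118221788073377 [ 8.78962268e-02 -9.05410018e-04 -2.98035082e+00] 0.03893448209333146
```

View pics/w2.png

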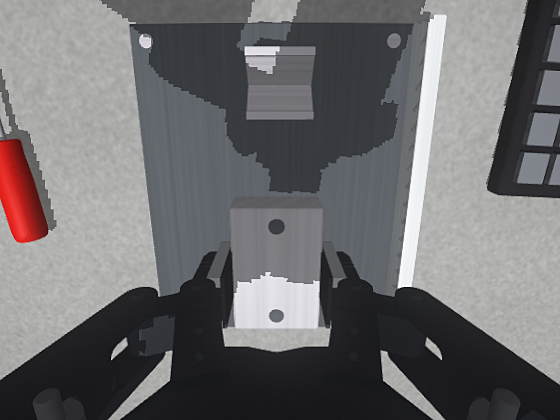

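```bash
python3 - <<'E'
from m import *
d=env.get_image("wrist")
P=onz(d,[[276,227],[276,316]],.1389); print(P,P.mean(0),np.linalg.norm(P[0]-P[1]))
Q=onz(d,[[146,41],[394,41]],.01); print(Q)
E
```

```text
[[ 0.61618891 -0.00244428  0.1389    ]
 [ 0.62086517 -0.04612326  0.1389    ]] [ 0.61852704 -0.02428377  0.1389    ] 0.043928585625803124
[[0.51066745 0.08292658 0.01      ]
 [0.69204521 0.10221859 0.01      ]]
```

```bash
python3 -m inch '[[[-1,0.15,-0.15,-4,0,0,0],[-1,0.15,-0.15,-8,0,0,0],[-1,0.15,-0.15,-9.5,0,0,0],[-1,0.15,-0.15,-10.5,0,0,0],[-1,0.15,-0.15,-10.9,0,0,0],[-1,0.15,-0.15,-10.9,0,0,0],[-1,0.15,-0.15,-10.9,0,0,0],[-0.6,0.15,-0.15,-10.9,0,0,0],[0.3,0.15,-0.15,-10.9,0,0,0],[1,0.15,-0.15,-10.9,0,0,0],[1,0.15,-0.15,-10.9,0,0,0],[1,0.15,-0.15,-10.9,0,0,0],[1,0.15,-0.15,-10,0,0,0],[1,0.15,-0.15,-7,0,0,0],[1,0.15,-0.15,-2,0,0,0],[1,0.15,-0.15,4,0,0,0],[1,0.15,-0.15,4,0,0,0],[1,0.15,-0.15,4,0,0,0]]]'; python3 - <<'E'
from m import *
d=env.get_image("wrist"); cv2.imwrite("pics/w3.png",d["frame"][:,:,::-1])
s=env.observe();print(s['time_s'],s['position'],np.degrees(np.arctan2(s['tool_rot'][1][0],s['tool_rot'][0][0])),s['ft_force'],s['grip_width'])
E
```

```text
time_s: 8.25
position: [0.6204, -0.0269, 0.1612]
tool_rot: [[0.994, -0.0, -0.107], [0.107, 0.0, 0.994], [-0.0, -1.0, 0.0]]
ft_force: [-0.1, 0.9, -0.5]
grip_width: 0.0852
8.3 [ 0.62021272 -0.02686033  0.16041132] 6.13412822476576 [ 0.04790541  0.60392621 -0.82120402] 0.08517395657309028
```

View pics/w3.png

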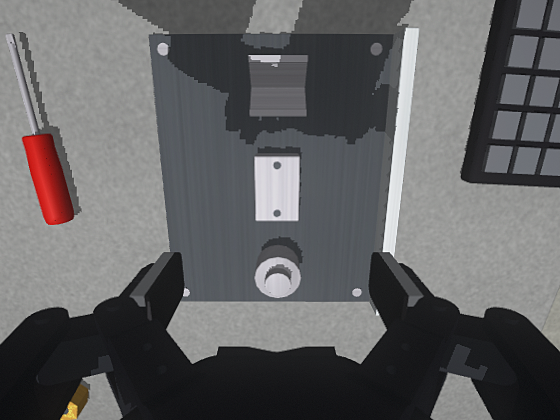

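```bash
python3 - <<'E'
from m import *
d=env.get_image("wrist")
P=onz(d,[[277,166],[277,212.5]],.03)*1000; print(P.round(1),P.mean(0))
Q=onz(d,[[163,48.5],[377,48.5],[186,293],[357,293]],.01)*1000; print(Q.round(1),Q.mean(0))
print("spigot",onz(d,[[277.5,282]],.05)*1000)
E
```

```text
[[617.6  -3.8  30. ]
 [622.2 -46.2  30. ]] [619.93464678 -25.0102249   30.        ]
[[ 510.3   83.2   10. ]
 [ 691.8  102.5   10. ]
 [ 536.8 -152.6   10. ]
 [ 716.7 -132.9   10. ]] [613.89720268 -24.94024563  10.        ]
spigot [[ 629.05649906 -105.11997353   50.        ]]
```

```bash
python3 -m inch '[[[0.53,-20.4,37.4,1,0,0,108.3],[0.53,-20.4,37.4,1,0,0,108.3],[0.53,-20.4,37.4,1,0,0,108.3],[0.53,-20.4,37.4,1,0,0,108.3],[0.53,-20.4,37.4,1,0,0,108.3],[0.53,-20.4,37.4,1,0,0,108.3],[0.53,-20.4,37.4,1,0,0,108.3],[0.53,-20.4,37.4,1,0,0,108.3],[0.53,-20.4,37.4,1,0,0,108.3],[0.53,-20.4,37.4,1,0,0,108.3],[0.53,-20.4,37.4,1,0,0,108.3],[0.53,-20.4,37.4,1,0,0,108.3],[0.53,-20.4,37.4,1,0,0,108.3],[0.53,-20.4,37.4,1,0,0,108.3]]]'; python3 - <<'E'
from m import *
d=env.get_image("wrist"); cv2.imwrite("pics/w4.png",d["frame"][:,:,::-1])
s=env.observe();print(s['time_s'],s['position'],np.degrees(np.arctan2(s['tool_rot'][1][0],s['tool_rot'][0][0])),s['ft_force'],s['grip_width'])
H,S,V=hsv(d)
c=big(box((V>190)&(S<30),180,100,380,260)); print("mod",rect(d,c,.022),c.min(0),c.max(0))
E
```

```text
time_s: 10.1
position: [0.4168, 0.347, 0.1713]
tool_rot: [[-0.413, -0.0, -0.911], [0.911, -0.0, -0.413], [0.0, -1.0, 0.0]]
ft_force: [-0.5, -0.2, 0.5]
grip_width: 0.0656
10.15 [0.416778   0.34699746 0.17129061] 114.38219009359557 [ 0.35756467  0.47446321 -0.17186637] 0.06517273324618814
mod ((414.9, 348.9), (27.2, 44.4), 25.6) [254 171] [301 199]
```

View pics/w4.png

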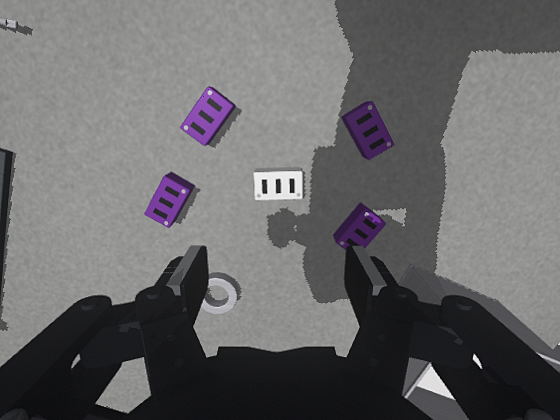

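```bash
python3 -m inch '[[[0.53,-0.1,0.1,-5,0,0,0.6],[0.53,-0.1,0.1,-10,0,0,0.6],[0.53,-0.1,0.1,-14,0,0,0.6],[0.53,-0.1,0.1,-16,0,0,0.6],[0.53,-0.1,0.1,-16.8,0,0,0.6],[0.53,-0.1,0.1,-16.8,0,0,0.6],[0,-0.1,0.1,-16.8,0,0,0.6],[-1,-0.1,0.1,-16.8,0,0,0.6],[-1,-0.1,0.1,-16.8,0,0,0.6],[-1,-0.1,0.1,-16.8,0,0,0.6],[-1,-0.1,0.1,-16.8,0,0,0.6],[-1,-0.1,0.1,-16.8,0,0,0.6],[-1,-0.1,0.1,-16.8,0,0,0.6]]]' 35
```

```text
time_s: 11.78
position: [0.4164, 0.3483, 0.0045]
tool_rot: [[-0.423, 0.002, -0.906], [0.906, 0.001, -0.423], [0.0, -1.0, -0.002]]
ft_force: [-1.0, -1.0, 6.6]
grip_width: 0.0454
```

```bash
python3 -m inch '[[[-1,0,0,4,0,0,0],[-1,0,0,10,0,0,0],[-1,26.2,-36.8,13,0,0,-18.8],[-1,26.2,-36.8,13,0,0,-18.8],[-1,26.2,-36.8,13,0,0,-18.8],[-1,26.2,-36.8,13,0,0,-18.8],[-1,26.2,-36.8,13,0,0,-18.8],[-1,26.2,-36.8,13,0,0,-18.8],[-1,26.2,-36.8,13,0,0,-18.8],[-1,26.2,-36.8,13,0,0,-18.8],[-1,26.2,-36.8,13,0,0,-18.8],[-1,26.2,-36.8,13,0,0,-18.8],[-1,26.2,-36.8,13,0,0,-18.8],[-1,26.2,-36.8,13,0,0,-18.8]]]'; python3 - <<'E'
from m import *
d=env.get_image("wrist"); cv2.imwrite("pics/w5.png",d["frame"][:,:,::-1])
s=env.observe();print(s['time_s'],s['position'],np.degrees(np.arctan2(s['tool_rot'][1][0],s['tool_rot'][0][0])),s['ft_force'],s['grip_width'])
E
```

```text
time_s: 13.52
position: [0.6775, -0.019, 0.1336]
tool_rot: [[-0.11, 0.0, -0.994], [0.994, 0.0, -0.11], [0.0, -1.0, -0.0]]
ft_force: [-0.6, -0.2, -0.3]
grip_width: 0.0449
13.575 [ 0.67758557 -0.01928547  0.13350905] 96.28254747492944 [-0.01771096  0.36250617 -0.02557049] 0.04488824164741133
```

View pics/w5.png

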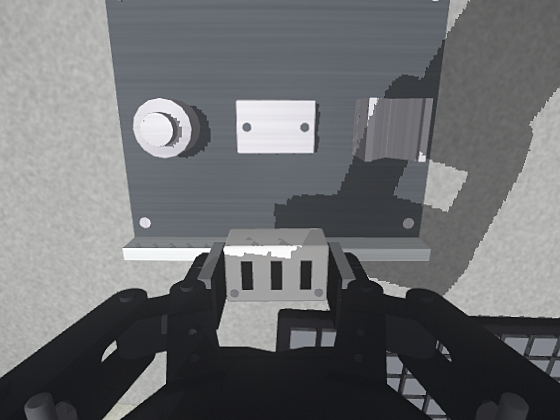

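```bash
python3 - <<'E'
from m import *
d=env.get_image("wrist")
P=onz(d,[[224,249],[329,249],[329,301],[226,301],[277,275]],.151)*1000; print(P.round(1),P[:4].mean(0))
e=np.array([np.cos(np.radians(6.2)),np.sin(np.radians(6.2))]);print((P[:4].mean(0)[:2]-[620,-25.5])@e,(P[:4].mean(0)[:2]-[620,-25.5])@[-e[1],e[0]])
R=onz(d,[[247,127],[304,127]],.03)*1000; print(R,R.mean(0))
E
```

```text
[[666.8 -42.2 151. ]
 [661.9   2.7 151. ]
 [687.5   6.8 151. ]
 [692.6 -39.7 151. ]
 [676.8 -18.2 151. ]] [677.19422247 -18.11029023 151.        ]
57.65777529253548 1.1695479167875302
[[622.5931156  -46.6469595   30.        ]
 [617.86400145  -3.62795244  30.        ]] [620.22855853 -25.13745597  30.        ]
```

```bash
python3 -m inch '[[[-1,0.15,-0.1,-4,0,0,0],[-1,0.15,-0.1,-8,0,0,0],[-1,0.15,-0.1,-10.5,0,0,0],[-1,0.15,-0.1,-11.5,0,0,0],[-1,0.15,-0.1,-11.9,0,0,0],[-1,0.15,-0.1,-11.9,0,0,0],[-1,0.15,-0.1,-11.9,0,0,0],[-0.3,0.15,-0.1,-11.9,0,0,0],[0.3,0.15,-0.1,-11.9,0,0,0],[0.6,0.15,-0.1,-11.9,0,0,0],[0.6,0.15,-0.1,-11.9,0,0,0],[0.6,0.15,-0.1,-11,0,0,0],[0.6,0.15,-0.1,-7,0,0,0],[0.6,0.15,-0.1,-2,0,0,0],[0.6,0.15,-0.1,3,0,0,0],[0.6,0.15,-0.1,3,0,0,0],[0.6,0.15,-0.1,3,0,0,0]]]'; python3 - <<'E'
from m import *
d=env.get_image("wrist"); cv2.imwrite("pics/w6.png",d["frame"][:,:,::-1])
s=env.observe();print(s['time_s'],s['position'],np.degrees(np.arctan2(s['tool_rot'][1][0],s['tool_rot'][0][0])),s['ft_force'],s['grip_width'])
E
```

```text
time_s: 15.75
position: [0.6789, -0.0209, 0.163]
tool_rot: [[-0.109, -0.001, -0.994], [0.994, 0.0, -0.109], [0.0, -1.0, 0.001]]
ft_force: [1.0, -0.4, 0.2]
grip_width: 0.0684
15.8 [ 0.67871278 -0.02088616  0.16219804] 96.23283370661318 [-0.45968394  0.00663491  0.65750395] 0.06831092249044689
```

View pics/w6.png

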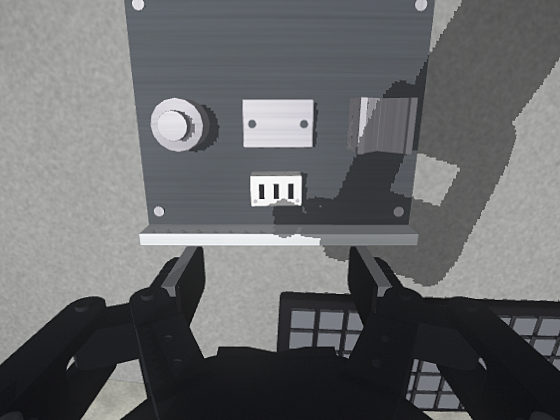

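```bash
python3 -m inch '[[[0.6,-12,35.9,1,0,0,0],[0.6,-12,35.9,1,0,0,0],[0.6,-12,35.9,1,0,0,0],[0.6,-12,35.9,1,0,0,0],[0.6,-12,35.9,1,0,0,0],[0.6,-12,35.9,1,0,0,0],[0.6,-12,35.9,1,0,0,0],[0.6,-12,35.9,1,0,0,0],[0.6,-12,35.9,1,0,0,0],[0.6,-12,35.9,1,0,0,0]]]'; python3 - <<'E'
from m import *
d=env.get_image("wrist"); cv2.imwrite("pics/w7.png",d["frame"][:,:,::-1])
s=env.observe();print(s['time_s'],s['position'],np.degrees(np.arctan2(s['tool_rot'][1][0],s['tool_rot'][0][0])),s['ft_force'],s['grip_width'])
H,S,V=hsv(d)
c=big(box((V>175)&(S<30),220,130,340,240)); print(rect(d,c,.014),c.min(0),c.max(0))
E
```

```text
time_s: 17.05
position: [0.5598, 0.3368, 0.1731]
tool_rot: [[-0.107, -0.0, -0.994], [0.994, -0.0, -0.107], [-0.0, -1.0, 0.0]]
ft_force: [-0.5, -0.3, -0.2]
grip_width: 0.0685
17.1 [0.55977597 0.33703471 0.17324109] 96.14383383543884 [-0.59092606  0.80465186 -0.13470636] 0.06798932041073061
((555.0, 339.0), (39.7, 42.8), 26.0) [257 160] [300 202]
```

View pics/w7.png

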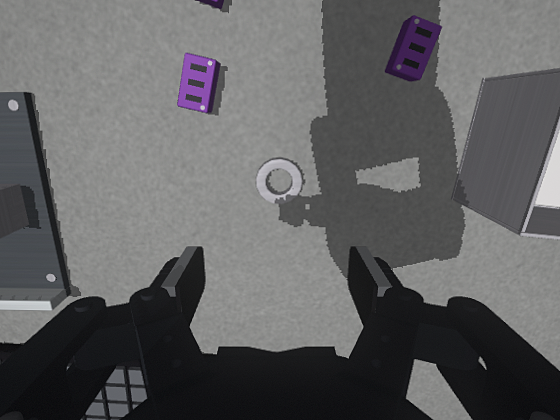

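```bash
python3 - <<'E'
from m import *
d=env.get_image("wrist"); crop(d,240,140,320,220,6,"w7c.png")
print(onz(d,[[279,180],[279,181.5]],.014)*1000)
E
```

```text
[[555.36319147 340.3174495   14.        ]
 [556.8511846  340.48136439  14.        ]]
```

View pics/w7c.png

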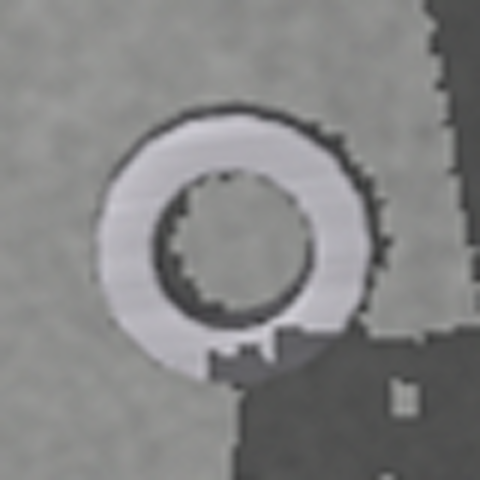

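```bash
python3 -m inch '[[[0.6,-0.2,0.25,-5,0,0,0],[0.6,-0.2,0.25,-10,0,0,0],[0.6,-0.2,0.25,-14,0,0,0],[0.6,-0.2,0.25,-16,0,0,0],[0.6,-0.2,0.25,-16.8,0,0,0],[0.6,-0.2,0.25,-16.8,0,0,0],[0,-0.2,0.25,-16.8,0,0,0],[-1,-0.2,0.25,-16.8,0,0,0],[-1,-0.2,0.25,-16.8,0,0,0],[-1,-0.2,0.25,-16.8,0,0,0],[-1,-0.2,0.25,-16.8,0,0,0],[-1,-0.2,0.25,-16.8,0,0,0],[-1,-0.2,0.25,-16.8,0,0,0]]]' 35
```

```text
time_s: 18.77
position: [0.5579, 0.3407, 0.0071]
tool_rot: [[-0.109, 0.002, -0.994], [0.994, 0.001, -0.109], [0.001, -1.0, -0.002]]
ft_force: [-1.7, -0.2, 5.4]
grip_width: 0.0438
```

```bash
python3 -m inch '[[[-1,0,0,4,0,0,0],[-1,0,0,10,0,0,0],[-1,6.2,-36.6,13,0,0,0],[-1,6.2,-36.6,13,0,0,0],[-1,6.2,-36.6,13,0,0,0],[-1,6.2,-36.6,13,0,0,0],[-1,6.2,-36.6,13,0,0,0],[-1,6.2,-36.6,13,0,0,0],[-1,6.2,-36.6,13,0,0,0],[-1,6.2,-36.6,13,0,0,0],[-1,6.2,-36.6,13,0,0,0],[-1,6.2,-36.6,13,0,0,0]]]'; python3 - <<'E'
from m import *
d=env.get_image("wrist"); cv2.imwrite("pics/w8.png",d["frame"][:,:,::-1])
s=env.observe();print(s['time_s'],s['position'],np.degrees(np.arctan2(s['tool_rot'][1][0],s['tool_rot'][0][0])),s['ft_force'],s['grip_width'])
E
```

```text
time_s: 20.27
position: [0.6192, -0.0243, 0.1354]
tool_rot: [[-0.11, 0.0, -0.994], [0.994, 0.0, -0.11], [0.0, -1.0, -0.0]]
ft_force: [0.4, 0.3, -0.2]
grip_width: 0.0434
20.325 [ 0.61921277 -0.02448051  0.13540553] 96.31708287624791 [ 0.98135378 -0.09908668  0.5921098 ] 0.04352091595697343
```

View pics/w8.png

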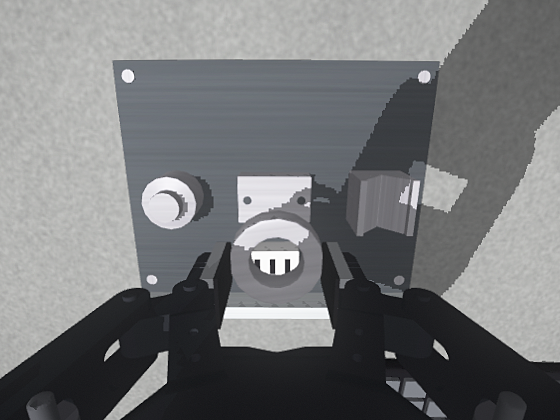

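```bash
python3 - <<'E'
from m import *
d=env.get_image("wrist"); crop(d,215,195,335,315,5,"w8c.png")
P=onz(d,[[277,257],[277,259],[277,262],[231,259],[323,259]],.143)*1000; print(P.round(1))
E
```

```text
[[614.6 -23.8 143. ]
 [615.6 -23.7 143. ]
 [617.2 -23.5 143. ]
 [618.  -45.1 143. ]
 [613.3  -2.2 143. ]]
```

View pics/w8c.png

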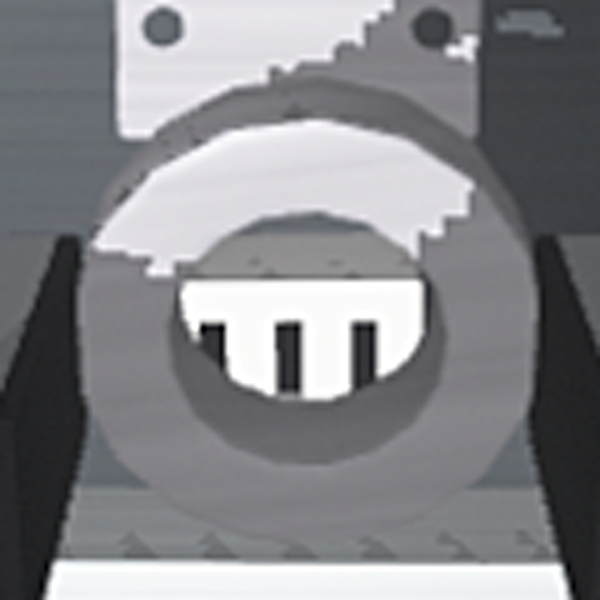

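```bash
python3 -m inch '[[[-1,0.3,-0.15,-4,0,0,0],[-1,0.3,-0.15,-7,0,0,0],[-1,0.3,-0.15,-8.5,0,0,0],[-1,0.3,-0.15,-9.3,0,0,0],[-1,0.3,-0.15,-9.7,0,0,0],[-1,0.3,-0.15,-9.7,0,0,0],[-1,0.3,-0.15,-9.75,0,0,0]]]'
```

```text
time_s: 21.25
position: [0.6226, -0.0271, 0.0385]
tool_rot: [[-0.109, 0.001, -0.994], [0.994, -0.0, -0.109], [-0.0, -1.0, -0.001]]
ft_force: [-0.1, 0.3, -0.1]
grip_width: 0.0432
```

```bash
python3 -m inch '[[[-1,-0.05,0.05,-0.1,0,0,0],[-1,-0.05,0.05,-0.1,0,0,0],[-0.3,-0.05,0.05,-0.1,0,0,0],[0.2,-0.05,0.05,-0.1,0,0,0],[0.5,-0.05,0.05,-0.1,0,0,0],[0.5,-0.05,0.05,-0.1,0,0,0],[0.5,-0.05,0.05,1,0,0,0],[0.5,-0.05,0.05,5,0,0,0],[0.5,-0.05,0.05,10,0,0,0],[0.5,-0.05,0.05,13,0,0,0],[0.5,-0.05,0.05,13,0,0,0],[0.5,-0.05,0.05,13,0,0,0]]]'; python3 - <<'E'
from m import *
d=env.get_image("wrist"); cv2.imwrite("pics/w9.png",d["frame"][:,:,::-1])
s=env.observe();print(s['time_s'],s['position'],np.degrees(np.arctan2(s['tool_rot'][1][0],s['tool_rot'][0][0])),s['ft_force'],s['grip_width'])
E
```

```text
time_s: 22.75
position: [0.6213, -0.0264, 0.1672]
tool_rot: [[-0.109, -0.001, -0.994], [0.994, 0.0, -0.109], [0.0, -1.0, 0.001]]
ft_force: [0.3, 0.2, -0.1]
grip_width: 0.0636
22.8 [ 0.62120842 -0.02634207  0.16668466] 96.23383340102585 [ 0.11615238 -0.25278619 -0.4310482 ] 0.06403765425118897
```

View pics/w9.png

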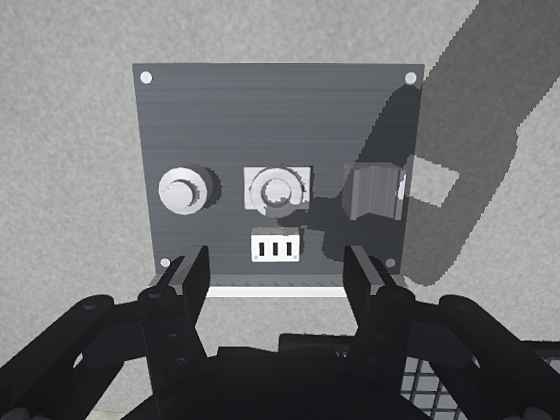

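```bash
python3 -m inch '[[[0.5,-22.4,-29.2,0.5,0,0,-40],[0.5,-22.4,-29.2,0.5,0,0,-40],[0.5,-22.4,-29.2,0.5,0,0,-40],[0.5,-22.4,-29.2,0.5,0,0,-40],[0.5,-22.4,-29.2,0.5,0,0,-40],[0.5,-22.4,-29.2,0.5,0,0,-40],[0.5,-22.4,-29.2,0.5,0,0,-40],[0.5,-22.4,-29.2,0.5,0,0,-40],[0.5,-22.4,-29.2,0.5,0,0,-40],[0.5,-22.4,-29.2,0.5,0,0,-40],[0.5,-22.4,-29.2,0.5,0,0,-40]]]'; python3 - <<'E'
from m import *
d=env.get_image("wrist"); crop(d,220,120,340,240,5,"w10.png")
s=env.observe();print(s['time_s'],s['position'],np.degrees(np.arctan2(s['tool_rot'][1][0],s['tool_rot'][0][0])),s['ft_force'],s['grip_width'],s['q'])
H,S,V=hsv(d); c=big(box((S>90)&(V>150),220,120,340,240)); c=cv2.convexHull(c)
q=cv2.approxPolyN(c,6).reshape(-1,2); print(q)
P=onz(d,q,.024)[:,:2]*1000; print(P.round(1),P.mean(0)); v=P-P.mean(0); print(np.sort(np.degrees(np.arctan2(v[:,1],v[:,0]))),np.linalg.norm(v,axis=1))
E
```

```text
time_s: 24.18
position: [0.3981, -0.318, 0.1728]
tool_rot: [[0.555, -0.0, -0.832], [0.832, 0.0, 0.555], [-0.0, -1.0, 0.0]]
ft_force: [-0.1, -0.5, -0.0]
grip_width: 0.0638
24.225 [ 0.3980457  -0.31810398  0.17282162] 56.28301022167789 [-0.5709445   0.95492021  0.07064634] 0.06413787209869286 [-5.19621670e+01  2.08235455e+01  8.63138085e+01 -1.73179115e-03
  7.28627268e+01 -1.08244667e+02]
[[294 182]
 [292 198]
 [273 207]
 [254 195]
 [256 174]
 [275 164]]
[[ 403.7 -301. ]
 [ 415.8 -311.1]
 [ 413.2 -331.3]
 [ 393.2 -339.6]
 [ 377.5 -326.5]
 [ 379.5 -306.4]] [ 397.1383149  -319.32039616]
[-160.04734334 -101.02048236  -36.62371847   23.74434689   70.34420852
  143.8020476 ] [19.41876925 20.37085763 20.00456479 20.70436815 20.90350731 21.84289957]
```

View pics/w10.png

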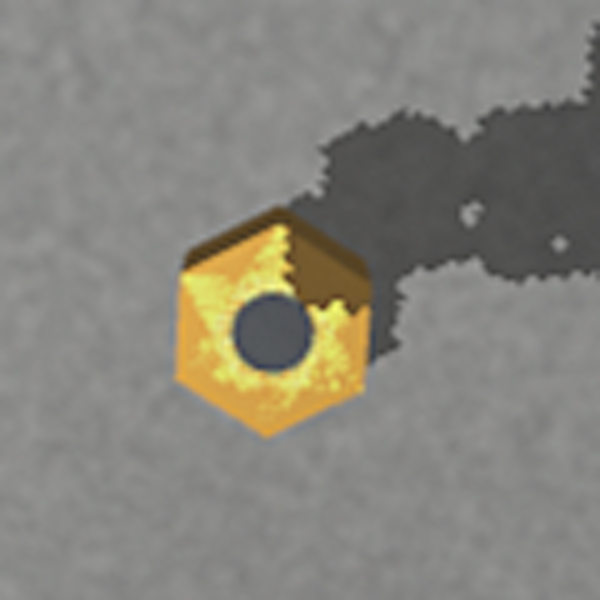

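```bash
python3 -m inch '[[[0.5,-0.1,-0.1,-5,0,0,-2.7],[0.5,-0.1,-0.1,-10,0,0,-2.7],[0.5,-0.1,-0.1,-14,0,0,-2.7],[0.5,-0.1,-0.1,-16,0,0,-2.7],[0.5,-0.1,-0.1,-16.6,0,0,-2.7],[0.5,-0.1,-0.1,-16.6,0,0,-2.7],[0,-0.1,-0.1,-16.6,0,0,-2.7],[-1,-0.1,-0.1,-16.6,0,0,-2.7],[-1,-0.1,-0.1,-16.6,0,0,-2.7],[-1,-0.1,-0.1,-16.6,0,0,-2.7],[-1,-0.1,-0.1,-16.6,0,0,-2.7],[-1,-0.1,-0.1,-16.6,0,0,-2.7],[-1,-0.1,-0.1,-16.6,0,0,-2.7]]]' 40
```

```text
time_s: 25.85
position: [0.3971, -0.3199, 0.0078]
tool_rot: [[0.594, 0.001, -0.804], [0.804, -0.002, 0.594], [-0.001, -1.0, -0.002]]
ft_force: [-0.4, 0.2, 6.9]
grip_width: 0.0349
```

```bash
python3 -m inch '[[[-1,0,0,4,0,0,0],[-1,0,0,10,0,0,0],[-1,14.8,37.2,13,0,0,12.7],[-1,14.8,37.2,13,0,0,12.7],[-1,14.8,37.2,13,0,0,12.7],[-1,14.8,37.2,13,0,0,12.7],[-1,14.8,37.2,13,0,0,12.7],[-1,14.8,37.2,13,0,0,12.7],[-1,14.8,37.2,13,0,0,12.7],[-1,14.8,37.2,13,0,0,12.7],[-1,14.8,37.2,13,0,0,12.7],[-1,14.8,37.2,13,0,0,12.7]]]'; python3 - <<'E'
from m import *
d=env.get_image("wrist"); cv2.imwrite("pics/w11.png",d["frame"][:,:,::-1])
s=env.observe();print(s['time_s'],s['position'],np.degrees(np.arctan2(s['tool_rot'][1][0],s['tool_rot'][0][0])),s['ft_force'],s['grip_width'])
E
```

```text
time_s: 27.35
position: [0.5445, 0.0515, 0.1369]
tool_rot: [[0.404, -0.0, -0.915], [0.915, -0.0, 0.404], [-0.0, -1.0, 0.0]]
ft_force: [0.5, 0.6, -1.6]
grip_width: 0.0351
27.4 [0.5445497  0.05149968 0.13686935] 66.14363908859568 [-0.92266396  0.50167848 -1.31057421] 0.034932881995282564
```

View pics/w11.png

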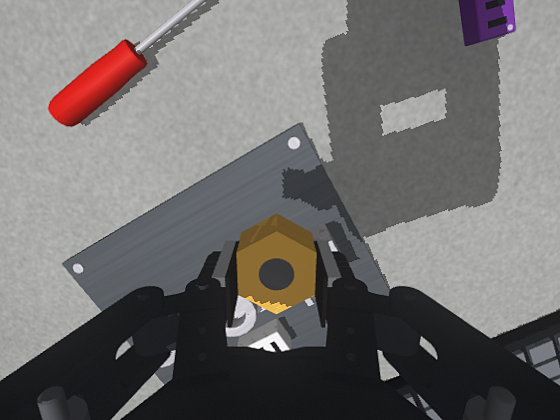

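```bash
python3 - <<'E'
from m import *
d=env.get_image("wrist"); print(onz(d,[[276.5,274]],.153)*1000)
e=np.array([np.cos(np.radians(6.2)),np.sin(np.radians(6.2))]); n=np.array([-e[1],e[0]])
print(np.array([620,-25.5])-66*e+85*n)
E
```

```text
[[544.17557154  52.3379617  153.        ]]
[545.20609114  51.87487446]
```

Within 1 mm of the target. Lower and release.

```bash
python3 -m inch '[[[-1,0.1,0,-4,0,0,0],[-1,0.1,0,-8,0,0,0],[-1,0.1,0,-10.5,0,0,0],[-1,0.1,0,-11.4,0,0,0],[-1,0.1,0,-11.8,0,0,0],[-1,0.1,0,-11.9,0,0,0],[-1,0.1,0,-11.9,0,0,0],[-0.5,0.1,0,-11.9,0,0,0],[0,0.1,0,-11.9,0,0,0],[0.3,0.1,0,-11.9,0,0,0],[0.3,0.1,0,-11.9,0,0,0],[0.3,0.1,0,-11,0,0,0],[0.3,0.1,0,-7,0,0,0],[0.3,0.1,0,-2,0,0,0],[0.3,0.1,0,4,0,0,0],[0.3,0.1,0,4,0,0,0],[0.3,-10,25,8,0,0,0],[0.3,-10,25,8,0,0,0],[0.3,-10,25,8,0,0,0],[0.3,-10,25,8,0,0,0]]]'; python3 - <<'E'
from m import *
for k in("top","scene"):
    d=env.get_image(k)
    if k=="top": crop(d,205,125,325,265,4.2,"t9.png")
    else: crop(d,170,170,370,310,4,"s9.png")
s=env.observe();print(s['time_s'],s['position'],s['ft_force'],s['grip_width'])
E
```

```text
time_s: 29.95
position: [0.4519, 0.2834, 0.2135]
tool_rot: [[0.403, -0.001, -0.915], [0.915, -0.0, 0.403], [-0.0, -1.0, 0.0]]
ft_force: [0.3, 0.3, 0.4]
grip_width: 0.0555
30.05 [0.45054253 0.28620785 0.21413765] [-0.83750031 -0.87686577  0.19754808] 0.0554171983825292
```

View pics/t9.png

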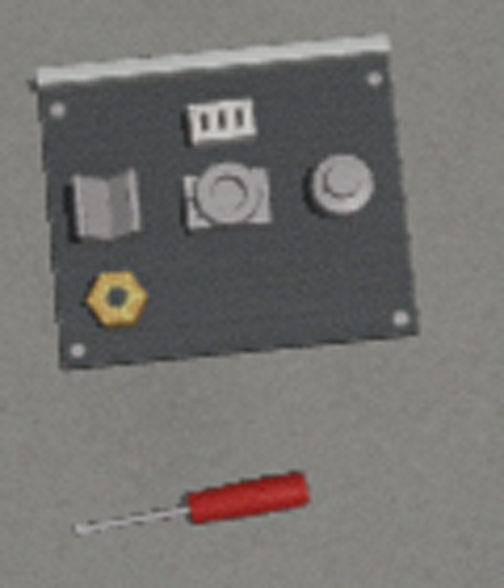

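View pics/s9.png

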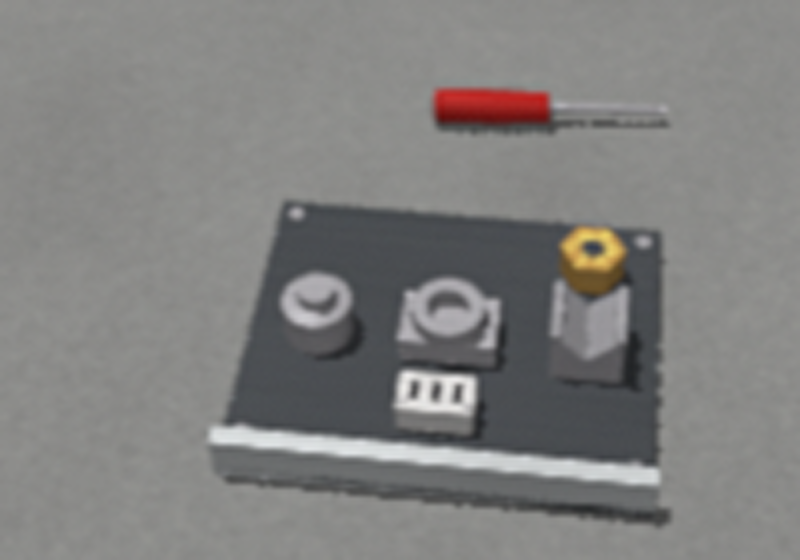

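```bash
python3 - <<'E'
from m import *
d=env.get_image("top"); H,S,V=hsv(d)
e=np.array([np.cos(np.radians(6.2)),np.sin(np.radians(6.2))]); n=np.array([-e[1],e[0]])
def pl(p): p=np.array(p[:2])-[620,-25.6]; return round(p@e,1),round(p@n,1)
f=lambda k,z: onz(d,np.array(k)/4.2+[205,125]-.4,z)*1000
print("ring",pl(f([[229,195]],.044)[0]))
print("riser",pl(f([[184,173],[266,168],[271,223],[189,230]],.03).mean(0)))
print("mod",pl(f([[186,106],[252,98],[256,134],[192,143]],.032).mean(0)))
print("hex",pl(f([[118,296]],.034)[0]))
c=big(box(S>90,222,185,245,207));r=rect(d,c,.034);print("hex",pl(r[0]),r)
c=big(box(V>180,245,145,270,162));r=rect(d,c,.032);print("mod",pl(r[0]),r)
E
```

```text
ring (np.float64(0.3), np.float64(-2.6))
riser (np.float64(1.4), np.float64(-1.2))
mod (np.float64(59.8), np.float64(-2.4))
hex (np.float64(-63.4), np.float64(83.8))
hex (np.float64(-66.0), np.float64(86.1)) ((545.1, 52.9), (36.9, 42.3), 0.4)
mod (np.float64(60.4), np.float64(-2.9)) ((680.4, -22.0), (25.4, 39.9), 0.7)
```

```bash
python3 -m inch '[[[0.3,0,0,0,0,0,0],[0.3,0,0,0,0,0,0]]]'; python3 -c "
from rig import env
print(env.close_job())"
```

```text
time_s: 30.35
position: [0.4537, 0.2806, 0.2131]
tool_rot: [[0.405, -0.001, -0.914], [0.914, -0.0, 0.405], [-0.001, -1.0, 0.001]]
ft_force: [-0.7, -0.7, 0.7]
grip_width: 0.0555
the job is handed in; nothing more can be done
None
```

I placed all four parts, released them and moved the arm clear, then handed the job in at about 30 s. No verdict is reported. The final checks were on the last pictures, in the plate's frame; they agree with each other to about 3 mm.

| Part | Measured position | Allowed |
|---|---|---|
| Riser | about (1, −1) mm from the middle | within 12 mm |
| Ring | about 2 mm from the riser's centre, flat on it | within 10 mm |
| Module | x about 60 mm, y about −2.5 mm | x 48 to 70 mm, y within 15 mm |
| Hex spacer | 63 to 66 mm in front of the vee block, about 1 mm sideways | 52 to 80 mm, within 14 mm |

- **Check that disagreed:** the last overhead outline of the module gave 0.7° against the plate's 6.2°. That outline was coarse and came out smaller than the module. The gripper stood at 96.2°, square to the fence, when it released the module, and the close view afterwards showed it parallel. Even if the outline is right, the error is about 0.1 rad, within the 0.2 rad allowed.
- **Not measured:** the screwdriver showed no visible shift in the last pictures, though I did not measure it. I did not recheck the mouse at the end; the arm stayed well away from it. I also did not touch the purple look-alikes.

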